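# Restock the herb jars in reverse order

### The job

Move the four glass herb jars from the pink tray into the wooden counter rack, one upright in each compartment, in the reverse order: the jar nearest the tray's green end goes into the compartment farthest from the rack's green end, the next one beside it, and so on, so that the jar farthest from the tray's green end stands at the rack's green end. They are glass: set them down on the compartment floor without dropping or tipping them, and leave the basket, the can and the mortar where they are.

Things in the scene. Friction and masses are not known exactly. Their poses are not given: they have to be found in the camera images.
- red_jar (a point): centre (half-way up) of the glass herb jar with the red cap: upright round amber jar 50 mm across, 85 mm high overall (straight side up to 55 mm above its underside, then a shoulder and a cap 45 mm across), about 0.15 to 0.31 kg, so this point is 42.5 mm above its underside; z up the jar. It starts standing on the red mat
- yellow_jar (a point): centre (half-way up) of the glass herb jar with the yellow cap: upright round amber jar 50 mm across, 85 mm high overall (straight side up to 55 mm above its underside, then a shoulder and a cap 45 mm across), about 0.15 to 0.31 kg, so this point is 42.5 mm above its underside; z up the jar. It starts standing on the yellow mat
- blue_jar (a point): centre (half-way up) of the glass herb jar with the blue cap: upright round amber jar 50 mm across, 85 mm high overall (straight side up to 55 mm above its underside, then a shoulder and a cap 45 mm across), about 0.15 to 0.31 kg, so this point is 42.5 mm above its underside; z up the jar. It starts standing on the blue mat
- white_jar (a point): centre (half-way up) of the glass herb jar with the white cap: upright round amber jar 50 mm across, 85 mm high overall (straight side up to 55 mm above its underside, then a shoulder and a cap 45 mm across), about 0.15 to 0.31 kg, so this point is 42.5 mm above its underside; z up the jar. It starts standing on the white mat
- mat_red: the thin red square mat, 70 x 70 x 2 mm, fixed on the tray's floor; marks the place where the red-capped jar starts. Origin: centre of its underside (the jar's underside starts 2 mm above it)
- mat_yellow: the thin yellow square mat, 70 x 70 x 2 mm, fixed on the tray's floor; marks the place where the yellow-capped jar starts. Origin: centre of its underside (the jar's underside starts 2 mm above it)
- mat_blue: the thin blue square mat, 70 x 70 x 2 mm, fixed on the tray's floor; marks the place where the blue-capped jar starts. Origin: centre of its underside (the jar's underside starts 2 mm above it)
- mat_white: the thin white square mat, 70 x 70 x 2 mm, fixed on the tray's floor; marks the place where the white-capped jar starts. Origin: centre of its underside (the jar's underside starts 2 mm above it)
- tray: the pink delivery tray, fixed: a shallow tray 96 mm (its x) by 336 mm (its y) with a lip 12 mm high, with a green block 20 mm thick and 30 mm high at its +y end. The four mats lie in it in one row along its y at y = +120, +40, -40 and -120 mm (x = 0), which colour is where differs. Floor 5 mm above the origin, which is the centre of its underside
- rack: the wooden counter rack, fixed: 88 mm (its x) by 328 mm (its y), four compartments in one row along its y, centres at y = +120, +40, -40 and -120 mm (x = 0), each 72 x 72 mm inside, floor 5 mm and wall tops 22 mm above the origin, with a green block 20 mm thick and 30 mm high at its +y end. Origin: centre of its underside. Tray and rack lie roughly parallel (rows about along world y, green ends towards world +y), one nearer the robot than the other; which is nearer differs
- basket: bystander: lime-green plastic basket, 210 mm across, 75 mm high, origin at the centre of its underside
- can: bystander: green drink can, 66 mm across, 115 mm high, origin at the centre of its underside
- mortar: bystander: stone mortar with a wooden pestle, 150 mm across, 160 mm high to the pestle's end, origin at the centre of its underside

How it is judged:
By the outcome, as a careful person would: the job done as asked, in the order asked, and still so for the second after the job is handed in, with the robot touching nothing.
It also fails if it takes over 106 s, if anything falls off the work surface, if the arm or the gripper's body presses on something with over 40 N, if the wrist force passes 120 N, or if a joint passes its speed limit or range.

### The arm

A 6-joint arm with a two-finger parallel gripper is mounted at the origin on the work surface. World frame = base frame: x ahead of the robot, y to its left, z up, the work surface at z = 0. Lengths are in m, angles in rad, forces in N, time in s.
With the tool pointing down it reaches from about 0.375 to 0.975 m from the base axis. Payload 3.8 kg.
Tool frame: the origin (TCP) lies at the very end of the fingers, on their centre line; the grasp point (between the pads) lies 19 mm behind it; z points along the fingers, y is the line along which they close (so a half turn about z gives the same grasp; the last joint's range is limited). The gripper opens to 85 mm and grips with 20 to 120 N. Pads are 22 mm wide; open, the fingers measure 114 mm over their backs; the gripper's body (76 mm by 85 mm) begins 54 mm behind the grasp point. The pads swing forward as they close: fully open they stand 13 mm farther back than shut.
Start: joints at [-1.173, 0.264, 1.604, -0, 1.274, -0.037], TCP at [0.284, -0.612, 0.231] pointing down, gripper open.
Joint ranges: [-2.63, 2.63], [-0.94, 2.18], [0.31, 2.57], [-1.31, 4.45], [0, 2.66], [-2.55, 2.55]. Speed limits (rad/s): [2.57, 2.57, 3.14, 3.14, 3.14, 3.14].

### API

Orientations are given as a rotation vector (axis times angle).
In Python, from workcell import monitor, viewer, job gives the robot as it stands. The module is installed in compiled form; this text tells all that it offers.
- The arm moves only by the tool step_arm, never from a script. Its argument "series" is one flat list of numbers, 4 for each row, row after row: the shift along the tool's x, y, z in m, then the turn about the tool's z in rad. A call has 1 to 8 rows; each row is the pose to reach, as a shift and turn from the pose commanded when the call began, along the tool's axes at that moment; what a row does not reach only later rows make up. A row lasts 1/8 s, in which the tool goes at most 62.5 mm and 10.7 degrees, less where a joint would pass 70% of its speed; a pose out of reach is approached as far as the arm can. A call with a gripper value outside its range is refused whole. "gripper" is the opening, from 0 (shut) to 1 (fully open), set as the call begins (left out, the last holds). The fingers move at their own pace and stop on an object; "newtons" is the grip in N (left out, the last holds). Time passes only in rows, so rows that repeat a pose let the fingers close. It gives the time, the measured TCP pose, the force, the opening and the grip force at its end, in the units of the state.
- monitor.read_state(): the state, without advancing time (a new reading comes with each control period).
- viewer.read_camera(name): name is "side" or "top" or "wrist"; returns a dict with "image" (384x512x3 uint8, red, green, blue), "intrinsics" (3x3 intrinsics, pixels), "T" (4x4, takes a point from camera to world coordinates); the wrist camera has in their place "hand_eye" (4x4, takes a point from camera to tool coordinates, whose origin is the TCP and whose axes are the flange's). Camera axes: x right, y up, looking along -z (the intrinsics and any distortion apply to the point x, -y, -z); pixel columns grow to the right and rows downward; lengths in m; the calibration is good to about 2 mm. A picture is of the moment at which its call begins: read the wrist's pose just before it. There is no depth.
- job.finish_job(): hands the job in; it is judged then, once.
Trained networks look in a picture, given as the dict that the camera call returned (one of the last four; its "shot" number tells which), for a name from the list of things; names that differ only in an ending like _2 or _b are one class to them, and where a whole thing is asked for, a point or a joint stands for the part that bears it (a point fixed in the world has none). Each returns a list of dicts, best first, with "score" (0 to 1); they miss things now and then, are a little off and sometimes report something else, mostly with a low value. They report only what shows in the picture. A call takes as long as a camera call.
- viewer.boxes_of(picture, label): "extent" ([centre column, centre row, width, height] in pixels, round what is visible of it).
- viewer.spot_point(picture, label): "point" ([column, row] in pixels: a listed point, or the origin of a listed thing).
The state is a dict: "time": time; "q": joint angles; "joint_vel": joint speeds; "joint_torque": joint torques, N m; "tool_pos": TCP position; "tcp_rot": TCP orientation; "wrist_force": force on the tool from outside, world axes, zero at the start; "torque": the same for the moment, N m; "width": opening from 0.0 (shut) to 1.0 (fully open); "grip_force": force on a finger pad.
Only numpy, scipy, OpenCV 4.12 (cv2) and the standard library are available. Lean on these libraries where they do the work, as an engineer would, in place of code of your own. Each camera call takes 0.05 s, during which the arm holds its last target. There are 200 camera calls.

## Working session

There is one attempt and no reset: what is moved stays moved. The work goes in short steps, Python scripts to look and compute and a tool call to move; the robot and the scene stay as the last step left them, time stands still between calls to the robot, and variables do not carry over. Pictures are saved under pics/ and viewed, at most 14 in all, crops included, and the job is handed in when it is done.

Besides the shell and the picture viewer there is one more tool, called after "Call:" by a JSON object that holds its "api" and its "payload". step_arm: Moves the arm, as the interface text tells. Its arguments: {"type":"object","properties":{"series":{"type":"array"},"gripper":{"type":"number"},"newtons":{"type":"number"}},"required":["series"]}

```bash
mkdir -p pics; cat > h.py <<'E'
import numpy as np, cv2
from scipy.spatial.transform import Rotation as R
from workcell import monitor, viewer, job
def ray(pic, uv, T=None):
    K=np.array(pic["intrinsics"]); T=np.array(pic["T"]) if T is None else T
    d=np.linalg.inv(K)@[uv[0],uv[1],1.]; d=np.array([d[0],-d[1],-d[2]])
    return T[:3,3], T[:3,:3]@d
def at_z(pic, uv, z, T=None):
    o,d=ray(pic,uv,T); return o+d*(z-o[2])/d[2]
def wristT(pic,s):
    T=np.eye(4); T[:3,:3]=R.from_rotvec(s["tcp_rot"]).as_matrix(); T[:3,3]=s["tool_pos"]
    return T@np.array(pic["hand_eye"])
E
python3 - <<'E'
from h import *
np.set_printoptions(precision=4,suppress=True)
s=monitor.read_state(); print(s)
for n in("top","side"):
    p=viewer.read_camera(n); print(n,[k for k in p if k!="image"],np.array(p["T"])[:3,3]); cv2.imwrite(f"pics/{n}.png",p["image"][:,:,::-1])
    for l,z in [("red_jar",.0495),("yellow_jar",.0495),("blue_jar",.0495),("white_jar",.0495),("mat_red",.005),("mat_yellow",.005),("mat_blue",.005),("mat_white",.005),("tray",0),("rack",0),("basket",0),("can",0),("mortar",0)]:
        for d in viewer.spot_point(p,l)[:1]: print(l,d["score"],np.round(d["point"],1),at_z(p,d["point"],z))
E
```

```text
{'time': 0.0, 'q': array([-1.1728,  0.2647,  1.6054, -0.    ,  1.2737, -0.0369]), 'joint_vel': array([-0.0007,  0.0012, -0.0005, -0.0012, -0.0004,  0.0006]), 'joint_torque': array([  0.0008, -51.5108, -36.7321,   0.0004,   0.013 ,  -0.    ]), 'tool_pos': array([ 0.2841, -0.6115,  0.23  ]), 'tcp_rot': array([-3.0655, -0.6772,  0.0007]), 'wrist_force': array([-0.0418, -0.0618,  0.459 ]), 'torque': array([-0.0399,  0.0641, -0.0488]), 'grip_force': 0.0, 'width': 0.9999975779533795}
top ['intrinsics', 'T', 'shot'] [0.4435 0.0259 1.2804]
red_jar 0.76 [284.6 181.3] [ 0.6187 -0.0732  0.0495]
yellow_jar 0.53 [210.8 170.8] [0.6581 0.1623 0.0495]
blue_jar 0.72 [261.8 175.9] [ 0.6379 -0.0006  0.0495]
white_jar 0.53 [233.3 176.7] [0.6373 0.0907 0.0495]
mat_red 0.57 [261.  174.2] [0.6507 0.001  0.005 ]
mat_yellow 0.75 [211.5 175.2] [0.651  0.1651 0.005 ]
mat_blue 0.55 [263.5 181. ] [ 0.6277 -0.0067  0.005 ]
mat_white 0.51 [234.2 173.5] [0.655  0.0899 0.005 ]
tray 0.83 [244.6 177. ] [0.6433 0.0558 0.    ]
rack 0.97 [277.2 226.6] [ 0.476  -0.0479  0.    ]
basket 0.55 [129.6 215.5] [0.5244 0.4344 0.    ]
can 0.61 [364.1 175.1] [ 0.6407 -0.3446  0.    ]
mortar 0.88 [394.8 226.9] [ 0.4653 -0.4369  0.    ]
side ['intrinsics', 'T', 'shot'] [0.0266 0.7501 0.8331]
red_jar 0.81 [250.1 180.1] [ 0.6291 -0.0735  0.0495]
yellow_jar 0.86 [189.8 217.6] [0.6665 0.1525 0.0495]
blue_jar 0.93 [236.1 187.4] [ 0.6424 -0.022   0.0495]
white_jar 0.95 [217.7 205. ] [0.6373 0.0696 0.0495]
mat_red 0.73 [192.1 232. ] [0.6586 0.1588 0.005 ]
mat_yellow 0.6 [194.7 233. ] [0.6502 0.1577 0.005 ]
mat_blue 0.64 [188.8 218.1] [0.7037 0.1218 0.005 ]
mat_white 0.58 [213.6 218.2] [0.6456 0.0822 0.005 ]
tray 0.74 [220.4 209.8] [0.6559 0.0388 0.    ]
rack 0.68 [290.4 217.2] [ 0.4717 -0.0495  0.    ]
basket 0.64 [158.5 327.8] [0.5225 0.4252 0.    ]
can 0.8 [288.7 146.4] [ 0.6683 -0.3598  0.    ]
mortar 0.56 [352.3 153.9] [ 0.465  -0.4426  0.    ]
```

```bash
python3 -c "
import cv2
a=cv2.imread('pics/top.png')[130:280,90:430];cv2.imwrite('pics/topc.png',cv2.resize(a,None,fx=2.3,fy=2.3,interpolation=2))"
```

```text
(no output)
```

View pics/topc.png

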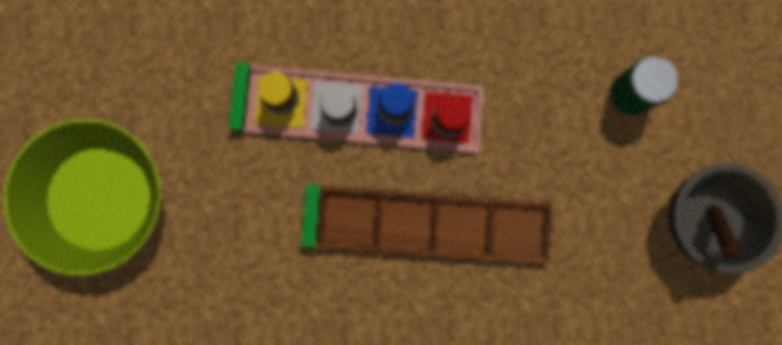

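View pics/side.png

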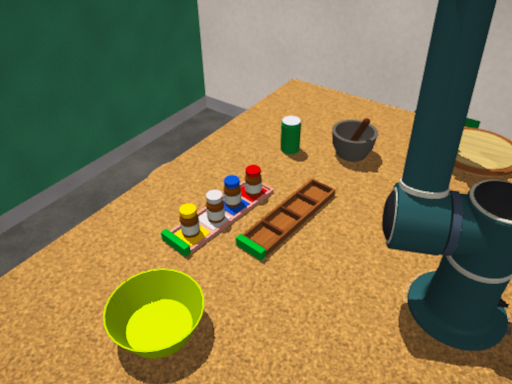

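The crop shows the tray row from its green end: yellow (275,90), white (337,105), blue (397,105), red (450,115). The rack is nearer the robot, with its green end at (311,217). So yellow goes to y=-120, white to -40, blue to +40 and red to +120. I'll close the fingers across the rows and look from above first.

Call:
{"api": "step_arm", "payload": {"series": [0.507,-0.437,-0.17,-1.05,0.507,-0.437,-0.17,-1.05,0.507,-0.437,-0.17,-1.05,0.507,-0.437,-0.17,-1.05,0.507,-0.437,-0.17,-1.05,0.507,-0.437,-0.17,-1.05,0.507,-0.437,-0.17,-1.05,0.507,-0.437,-0.17,-1.05], "gripper": 1}}

```text
time: 2.4
tool_pos: [0.4845, -0.1688, 0.3553]
tcp_rot: [2.314, 2.123, 0.001]
wrist_force: [0.4, 0.4, -0.4]
width: 1.001
grip_force: 0.0
```

Call:
{"api": "step_arm", "payload": {"series": [0.175,0.06,-0.045,0,0.175,0.06,-0.045,0,0.175,0.06,-0.045,0,0.175,0.06,-0.045,0,0.175,0.06,-0.045,0]}}

```text
time: 3.02
tool_pos: [0.5586, -0.0014, 0.3991]
tcp_rot: [2.314, 2.125, -0.001]
wrist_force: [-0.2, -0.0, -0.6]
width: 1.003
grip_force: 0.0
```

```bash
cat > w.py <<'E'
from h import *
import sys
np.set_printoptions(precision=4,suppress=True)
def look(name):
    s=monitor.read_state(); p=viewer.read_camera("wrist"); T=wristT(p,s)
    cv2.imwrite(f"pics/{name}.png",p["image"][:,:,::-1]); print("tcp",s["tool_pos"],"cam",T[:3,3],"t",s["time"])
    return s,p,T
E
python3 - <<'E'
from w import *
s,p,T=look("w1")
for l,z in [("red_jar",.0495),("yellow_jar",.0495),("blue_jar",.0495),("white_jar",.0495),("mat_red",.005),("mat_yellow",.005),("mat_blue",.005),("mat_white",.005),("tray",0),("rack",0)]:
    for d in viewer.spot_point(p,l)[:1]: print(l,d["score"],np.round(d["point"],1),at_z(p,d["point"],z,T))
E
```

```text
tcp [ 0.5586 -0.0014  0.3991] cam [0.5663 0.081  0.5415] t 3.025
red_jar 0.57 [292.7 185.8] [ 0.6258 -0.0847  0.0495]
yellow_jar 0.76 [309.   38.8] [0.6622 0.1652 0.0495]
blue_jar 0.77 [302.2 143.7] [ 0.6464 -0.0049  0.0495]
white_jar 0.87 [299.6  95.9] [0.6442 0.0785 0.0495]
mat_red 0.7 [293.8 177.7] [ 0.6342 -0.0821  0.005 ]
mat_yellow 0.56 [300.9  47. ] [0.6561 0.161  0.005 ]
mat_blue 0.89 [294.7 135.9] [0.6392 0.0041 0.005 ]
mat_white 0.73 [296.1  92.7] [0.6448 0.0846 0.005 ]
tray 0.84 [292.4 116.1] [0.6368 0.0421 0.    ]
rack 0.61 [217.8 170.7] [ 0.4771 -0.0549  0.    ]
```

View pics/w1.png

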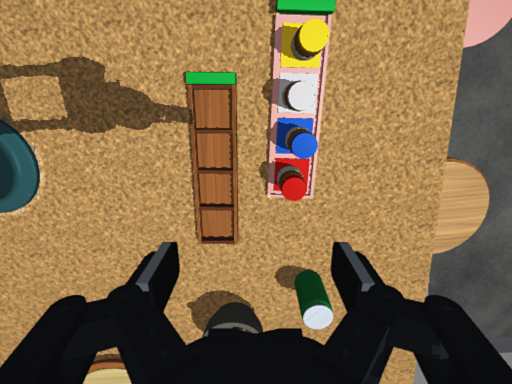

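The wrist view shows the jar caps at about (311,36), (300,96), (304,144) and (293,187). The rack runs from (211,78) to (219,242). I'll crop this to pick corners.

```bash
python3 -c "
import cv2
a=cv2.imread('pics/w1.png')[65:250,180:340];cv2.imwrite('pics/w1c.png',cv2.resize(a,None,fx=3.2,fy=3.2,interpolation=2))"
```

```text
(no output)
```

View pics/w1c.png

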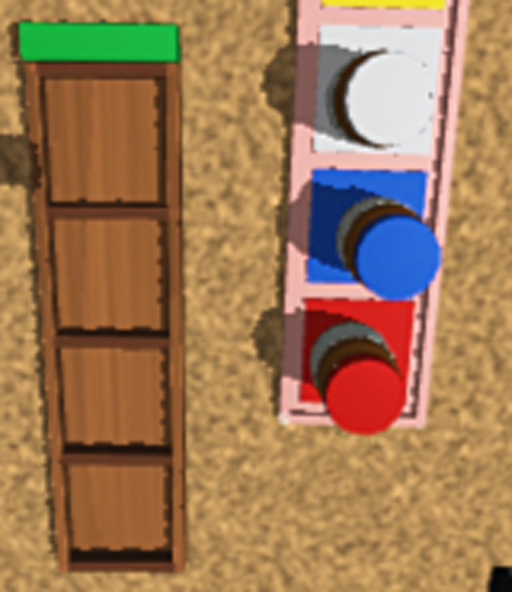

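```bash
cat > m.py <<'E'
from w import *
E
python3 - <<'E'
from w import *
s,p,T=look("w2")
f=lambda a:(a[0]/3.2+180-.5+.16,a[1]/3.2+65-.5+.16)
for n,a,m in [("d+80",(109,210),80),("d0",(114,338),0),("d-80",(118,455),-80),("end",(121.5,569),-164),("L+",(26,62),0),("L-",(60,570),0),("R+",(181,62),0),("R-",(183,569),0)]: print(n,at_z(p,f(a),.022,T)[:2])
for n,a in [("white",(390,98)),("blue",(398,257)),("red",(365,395)),("yellow",(425,-95))]: print(n,at_z(p,f(a),.092,T)[:2])
for n,a in [("mw",(378,90)),("mb",(365,226)),("mr",(356,351))]: print(n,at_z(p,f(a),.007,T)[:2])
E
```

```text
tcp [ 0.5587 -0.0018  0.3994] cam [0.5664 0.0804 0.5418] t 3.575
d+80 [0.4836 0.0302]
d0 [ 0.476  -0.0482]
d-80 [ 0.468 -0.127]
end [ 0.4593 -0.2112]
L+ [0.4479 0.1158]
L- [ 0.417  -0.2083]
R+ [0.5353 0.1083]
R- [ 0.5014 -0.2149]
white [0.641 0.079]
blue [ 0.6427 -0.0003]
red [ 0.6224 -0.0753]
yellow [0.6597 0.1622]
mw [0.6481 0.0838]
mb [0.6374 0.0054]
mr [ 0.6284 -0.0741]
```

Call:
{"api": "step_arm", "payload": {"series": [0.172,0.087,0.249,0.01,0.172,0.087,0.249,0.01,0.172,0.087,0.249,0.01,0.172,0.087,0.249,0.01,0.172,0.087,0.249,0.01,0.172,0.087,0.249,0.01,0.172,0.087,0.249,0.01]}}

```text
time: 4.5
tool_pos: [0.6603, 0.1624, 0.1506]
tcp_rot: [2.325, 2.113, -0.001]
wrist_force: [0.4, 0.2, 0.1]
width: 0.998
grip_force: 0.0
```

```bash
python3 - <<'E'
from w import *
s,p,T=look("w3")
print(R.from_rotvec(s["tcp_rot"]).as_matrix())
for l in ("yellow","white","blue","red"):
    for d in viewer.spot_point(p,l+"_jar")[:1]: print(l,d["score"],np.round(d["point"],1),at_z(p,d["point"],.0495,T))
E
```

```text
tcp [0.6603 0.1624 0.1506] cam [0.6688 0.2446 0.2929] t 4.5
[[ 0.0953  0.9955 -0.0003]
 [ 0.9955 -0.0953 -0.0005]
 [-0.0005 -0.0002 -1.    ]]
yellow 0.94 [255.2 189.3] [0.6614 0.1623 0.0495]
white 0.84 [242.3 266.9] [0.6394 0.0766 0.0495]
```

View pics/w3.png

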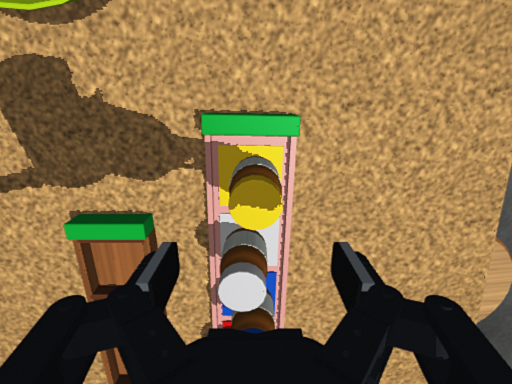

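The yellow jar, around (256,190), is centred between the fingers, so I descend.

Call:
{"api": "step_arm", "payload": {"series": [0,0,0.06,0,0,0,0.1,0,0,0,0.12,0,0,0,0.12,0]}}

```text
time: 5.25
tool_pos: [0.6595, 0.162, 0.0297]
tcp_rot: [-2.325, -2.111, 0.003]
wrist_force: [0.3, -0.2, 0.3]
width: 0.997
grip_force: 0.0
```

Call:
{"api": "step_arm", "payload": {"series": [0,0,0,0,0,0,0,0,0,0,0,0,0,0,0,0,0,0,0,0], "gripper": 0.3, "newtons": 35}}

```text
time: 5.88
tool_pos: [0.662, 0.1629, 0.0331]
tcp_rot: [2.324, 2.111, 0.005]
wrist_force: [-1.4, -0.8, 5.8]
width: 0.569
grip_force: 37.3
```

Call:
{"api": "step_arm", "payload": {"series": [0,0,-0.02,0,0,0,-0.06,0,0,0,-0.1,0,0,0,-0.12,0,-0.02,-0.01,-0.12,0,-0.06,-0.028,-0.12,0,-0.105,-0.05,-0.12,0,-0.15,-0.071,-0.12,0], "newtons": 45}}

```text
time: 6.88
tool_pos: [0.5716, 0.018, 0.1478]
tcp_rot: [-2.323, -2.111, 0.006]
wrist_force: [-0.4, -0.6, -1.6]
width: 0.57
grip_force: 47.6
```

Call:
{"api": "step_arm", "payload": {"series": [-0.045,-0.021,0,0,-0.095,-0.044,0,0,-0.145,-0.067,0,0,-0.18,-0.083,0,0,-0.196,-0.09,0,0,-0.196,-0.09,0,0]}}

```text
time: 7.62
tool_pos: [0.4652, -0.1669, 0.1491]
tcp_rot: [-2.327, -2.108, 0.001]
wrist_force: [1.1, 0.2, -2.1]
width: 0.563
grip_force: 47.6
```

```bash
python3 - <<'E'
from w import *
s,p,T=look("w4")
E
```

```text
tcp [ 0.4652 -0.1669  0.1491] cam [ 0.4741 -0.0849  0.2916] t 7.625
```

View pics/w4.png

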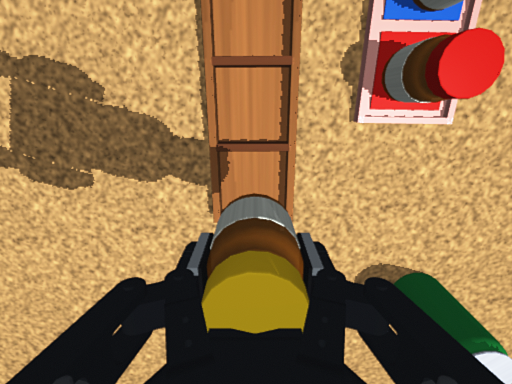

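Yellow is held upright above the last compartment. The dividers show at about (252,61) and (253,147). I'll use them to check the rack estimate.

```bash
python3 - <<'E'
from w import *
s,p,T=look("w5")
for a in [(252,61),(253,147),(206,61),(298,61),(208,147),(297,147)]: print(at_z(p,a,.022,T)[:2])
for y in (0,-80,40,-40,-120): print(y,np.array([.476,-.0485])+y/1000*np.array([.096,.995]))
E
```

```text
tcp [ 0.466  -0.1662  0.1495] cam [ 0.4748 -0.0843  0.2919] t 7.675
[ 0.4752 -0.0512]
[ 0.4683 -0.1299]
[ 0.4332 -0.0471]
[ 0.5172 -0.0553]
[ 0.423  -0.1255]
[ 0.5126 -0.1342]
0 [ 0.476  -0.0485]
-80 [ 0.4683 -0.1281]
40 [ 0.4798 -0.0087]
-40 [ 0.4722 -0.0883]
-120 [ 0.4645 -0.1679]
```

Call:
{"api": "step_arm", "payload": {"series": [-0.003,-0.002,0.04,0,-0.003,-0.002,0.08,0,-0.003,-0.002,0.1,0,-0.003,-0.002,0.11,0,-0.003,-0.002,0.112,0,-0.003,-0.002,0.112,0]}}

```text
time: 8.48
tool_pos: [0.4655, -0.1693, 0.0392]
tcp_rot: [2.324, 2.112, 0.001]
wrist_force: [-0.5, -0.6, -1.8]
width: 0.569
grip_force: 47.5
```

Call:
{"api": "step_arm", "payload": {"series": [0,0,0.001,0,0,0,0.002,0,0,0,0.002,0]}}

```text
time: 8.85
tool_pos: [0.4646, -0.1694, 0.0366]
tcp_rot: [2.325, 2.112, 0.0]
wrist_force: [-0.0, 0.5, -2.1]
width: 0.57
grip_force: 47.5
```

Call:
{"api": "step_arm", "payload": {"series": [0,0,0.001,0,0,0,0.002,0,0,0,0.003,0,0,0,0.003,0]}}

```text
time: 9.35
tool_pos: [0.4644, -0.1692, 0.0332]
tcp_rot: [-2.325, -2.112, 0.0]
wrist_force: [-0.3, 0.7, -1.9]
width: 0.569
grip_force: 47.5
```

Call:
{"api": "step_arm", "payload": {"series": [0,0,0.001,0,0,0,0.002,0,0,0,0.002,0]}}

```text
time: 9.72
tool_pos: [0.4645, -0.1693, 0.0313]
tcp_rot: [-2.325, -2.112, 0.0]
wrist_force: [0.2, -0.1, -2.0]
width: 0.569
grip_force: 47.6
```

Call:
{"api": "step_arm", "payload": {"series": [0,0,0.001,0,0,0,0.002,0,0,0,0.002,0]}}

```text
time: 10.1
tool_pos: [0.4646, -0.1694, 0.0311]
tcp_rot: [-2.325, -2.112, 0.001]
wrist_force: [-6.4, 2.2, 13.4]
width: 0.566
grip_force: 49.2
```

Call:
{"api": "step_arm", "payload": {"series": [0,0,-0.001,0,0,0,-0.001,0,0,0,-0.001,0,0,0,-0.001,0], "gripper": 1}}

```text
time: 10.6
tool_pos: [0.4644, -0.1693, 0.0302]
tcp_rot: [-2.325, -2.112, 0.0]
wrist_force: [0.1, -0.2, -0.3]
width: 0.999
grip_force: 0.0
```

Call:
{"api": "step_arm", "payload": {"series": [0,0,-0.04,0,0,0,-0.09,0,0,0,-0.13,0,0,0,-0.13,0]}}

```text
time: 11.1
tool_pos: [0.4675, -0.1705, 0.1646]
tcp_rot: [2.32, 2.107, 0.006]
wrist_force: [-0.1, 0.4, -0.8]
width: 1.002
grip_force: 0.0
```

```bash
python3 - <<'E'
from w import *
s,p,T=look("w6"); print(s["tool_pos"])
for l in ("yellow","white","blue","red"):
    for d in viewer.spot_point(p,l+"_jar")[:1]: print(l,d["score"],np.round(d["point"],1),at_z(p,d["point"],.0495,T))
E
```

```text
tcp [ 0.4675 -0.1705  0.1646] cam [ 0.4749 -0.0879  0.3067] t 11.1
[ 0.4675 -0.1705  0.1646]
yellow 0.73 [250.2 176.9] [ 0.4653 -0.1622  0.0495]
blue 0.59 [402.3 281.9] [ 0.628  -0.3055  0.0495]
red 0.84 [417.7  67.7] [ 0.6229 -0.0768  0.0495]
```

View pics/w6.png

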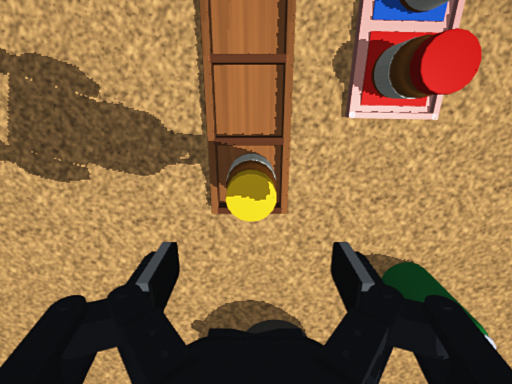

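Yellow stands upright in the end compartment at (250,185). Next is white.

Call:
{"api": "step_arm", "payload": {"series": [0.05,0.028,0,0,0.1,0.057,0,0,0.15,0.085,0,0,0.2,0.114,0,0,0.245,0.14,0,0,0.2635,0.15,0,0,0.2635,0.15,0,0,0.2635,0.15,0,0]}}

```text
time: 12.35
tool_pos: [0.6378, 0.0774, 0.1593]
tcp_rot: [-2.325, -2.111, 0.004]
wrist_force: [0.4, -0.4, -0.3]
width: 0.997
grip_force: 0.0
```

```bash
python3 - <<'E'
from w import *
s,p,T=look("w7")
for l in ("white","blue","red"):
    for d in viewer.spot_point(p,l+"_jar")[:1]: print(l,d["score"],np.round(d["point"],1),at_z(p,d["point"],.0495,T), R.from_rotvec(s["tcp_rot"]).as_matrix()[:,:2].T@(at_z(p,d["point"],.0495,T)-s["tool_pos"]))
E
```

```text
tcp [0.6378 0.0774 0.1593] cam [0.6467 0.1597 0.3016] t 12.35
white 0.63 [256.1 187.4] [0.6395 0.0762 0.0495] [-0.0009  0.002 ]
blue 0.78 [266.4 253.9] [ 0.6434 -0.0006  0.0495] [-0.077   0.0133]
red 0.77 [257.1 313.9] [ 0.6257 -0.081   0.0495] [-0.1587  0.0034]
```

Call:
{"api": "step_arm", "payload": {"series": [0,0.002,0.05,0,0,0.002,0.1,0,0,0.002,0.12,0,0,0.002,0.128,0,0,0.002,0.128,0]}}

```text
time: 13.18
tool_pos: [0.642, 0.0783, 0.0335]
tcp_rot: [2.325, 2.111, 0.002]
wrist_force: [-0.2, 0.5, 0.8]
width: 1.001
grip_force: 0.0
```

Call:
{"api": "step_arm", "payload": {"series": [0,0,0,0,0,0,0,0,0,0,0,0,0,0,0,0,0,0,0,0], "gripper": 0.3, "newtons": 45}}

```text
time: 13.8
tool_pos: [0.6424, 0.0787, 0.0344]
tcp_rot: [2.324, 2.111, 0.004]
wrist_force: [-1.3, 0.2, 6.0]
width: 0.57
grip_force: 47.5
```

Call:
{"api": "step_arm", "payload": {"series": [0,0,-0.02,0,0,0,-0.06,0,0,0,-0.1,0,0,0,-0.12,0,-0.018,-0.015,-0.12,0,-0.05,-0.042,-0.12,0,-0.088,-0.073,-0.12,0,-0.125,-0.104,-0.12,0]}}

```text
time: 14.8
tool_pos: [0.5239, -0.0368, 0.1518]
tcp_rot: [-2.324, -2.113, 0.002]
wrist_force: [-0.2, -0.7, -1.3]
width: 0.565
grip_force: 47.2
```

Call:
{"api": "step_arm", "payload": {"series": [-0.03,-0.025,0,0,-0.05,-0.042,0,0,-0.059,-0.049,0,0,-0.059,-0.049,0,0]}}

```text
time: 15.3
tool_pos: [0.471, -0.0902, 0.1523]
tcp_rot: [-2.327, -2.111, -0.0]
wrist_force: [-0.3, -0.2, -1.6]
width: 0.571
grip_force: 47.2
```

Call:
{"api": "step_arm", "payload": {"series": [0,0.001,0.04,0,0,0.001,0.08,0,0,0.001,0.1,0,0,0.001,0.11,0,0,0.001,0.114,0,0,0.001,0.116,0,0,0.001,0.116,0]}}

```text
time: 16.18
tool_pos: [0.473, -0.0903, 0.0371]
tcp_rot: [2.324, 2.111, 0.001]
wrist_force: [-0.3, -0.3, -2.4]
width: 0.568
grip_force: 47.1
```

Call:
{"api": "step_arm", "payload": {"series": [0,0,0.001,0,0,0,0.002,0,0,0,0.002,0]}}

```text
time: 16.55
tool_pos: [0.4721, -0.0902, 0.0344]
tcp_rot: [2.326, 2.112, 0.0]
wrist_force: [-0.1, 0.1, -1.7]
width: 0.565
grip_force: 47.1
```

Call:
{"api": "step_arm", "payload": {"series": [0,0,0.001,0,0,0,0.002,0,0,0,0.002,0]}}

```text
time: 16.92
tool_pos: [0.4722, -0.0902, 0.0325]
tcp_rot: [-2.325, -2.112, 0.0]
wrist_force: [-0.8, 0.1, 0.4]
width: 0.574
grip_force: 47.3
```

Call:
{"api": "step_arm", "payload": {"series": [0,0,0.001,0,0,0,0.001,0]}}

```text
time: 17.18
tool_pos: [0.4722, -0.0902, 0.0324]
tcp_rot: [-2.325, -2.112, 0.0]
wrist_force: [-3.7, 0.5, 8.7]
width: 0.565
grip_force: 48.2
```

Call:
{"api": "step_arm", "payload": {"series": [0,0,0,0,0,0,0,0,0,0,0,0,0,0,0,0], "gripper": 1}}

```text
time: 17.68
tool_pos: [0.4721, -0.0901, 0.0313]
tcp_rot: [-2.325, -2.112, 0.0]
wrist_force: [1.1, 0.5, 0.0]
width: 1.001
grip_force: 0.0
```

Call:
{"api": "step_arm", "payload": {"series": [0,0,-0.04,0,0,0,-0.09,0,0,0,-0.13,0,0,0,-0.13,0]}}

```text
time: 18.18
tool_pos: [0.4753, -0.0909, 0.1656]
tcp_rot: [2.32, 2.108, 0.008]
wrist_force: [0.6, -0.4, -0.4]
width: 1.001
grip_force: 0.0
```

Call:
{"api": "step_arm", "payload": {"series": [0.03,0.046,0,0,0.058,0.09,0,0,0.09,0.138,0,0,0.1054,0.1617,0,0,0.1054,0.1617,0,0,0.1054,0.1617,0,0]}}

```text
time: 18.92
tool_pos: [0.6416, -0.001, 0.1596]
tcp_rot: [-2.324, -2.111, 0.004]
wrist_force: [-0.4, -0.6, 0.6]
width: 0.999
grip_force: 0.0
```

```bash
python3 - <<'E'
from w import *
s,p,T=look("w8")
for l in ("white","blue","red"):
    for d in viewer.spot_point(p,l+"_jar")[:1]: print(l,d["score"],np.round(d["point"],1),at_z(p,d["point"],.0495,T), R.from_rotvec(s["tcp_rot"]).as_matrix()[:,:2].T@(at_z(p,d["point"],.0495,T)-s["tool_pos"]))
E
```

```text
tcp [ 0.6416 -0.001   0.1596] cam [0.6506 0.0812 0.302 ] t 18.925
white 0.71 [112.5 274.1] [ 0.4734 -0.0888  0.0495] [-0.1035 -0.1586]
blue 0.93 [256.9 187.1] [ 0.644  -0.002   0.0495] [-0.0007  0.0028]
red 0.75 [244.3 256.6] [ 0.6229 -0.0802  0.0495] [-0.0806 -0.0107]
```

View pics/w8.png

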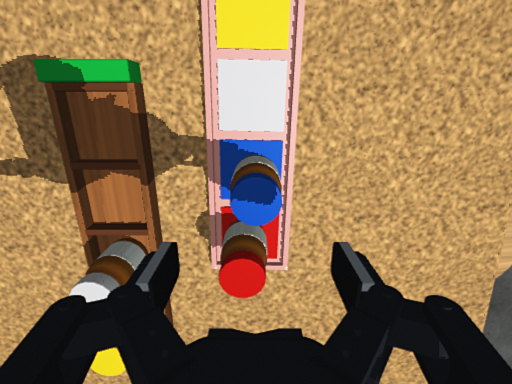

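Blue at (256,190) is centred between the fingers, and white and yellow stand in the rack at lower left. I'll grasp blue.

Call:
{"api": "step_arm", "payload": {"series": [0,0.002,0.05,0,0,0.002,0.1,0,0,0.002,0.12,0,0,0.002,0.128,0,0,0.002,0.128,0]}}

```text
time: 19.75
tool_pos: [0.6461, -0.0011, 0.0344]
tcp_rot: [2.325, 2.111, 0.002]
wrist_force: [0.1, -0.1, -0.1]
width: 1.001
grip_force: 0.0
```

Call:
{"api": "step_arm", "payload": {"series": [0,0,0,0,0,0,0,0,0,0,0,0,0,0,0,0,0,0,0,0], "gripper": 0.3, "newtons": 45}}

```text
time: 20.38
tool_pos: [0.6457, -0.0009, 0.0354]
tcp_rot: [2.325, 2.112, 0.001]
wrist_force: [-3.2, 0.1, 6.3]
width: 0.571
grip_force: 46.6
```

Call:
{"api": "step_arm", "payload": {"series": [0,0,-0.02,0,0,0,-0.06,0,0,0,-0.1,0,0,0,-0.12,0,-0.003,-0.022,-0.12,0,-0.01,-0.065,-0.12,0,-0.017,-0.112,-0.12,0,-0.022,-0.145,-0.12,0]}}

```text
time: 21.38
tool_pos: [0.496, -0.0089, 0.1526]
tcp_rot: [-2.324, -2.111, 0.002]
wrist_force: [-0.2, -0.9, -2.0]
width: 0.572
grip_force: 47.5
```

Call:
{"api": "step_arm", "payload": {"series": [-0.0025,-0.017,0,0,-0.003,-0.019,0,0,-0.003,-0.019,0,0,-0.003,-0.019,0,0]}}

```text
time: 21.88
tool_pos: [0.4809, -0.0101, 0.1537]
tcp_rot: [2.325, 2.112, 0.001]
wrist_force: [0.0, -0.0, -2.8]
width: 0.566
grip_force: 47.5
```

Call:
{"api": "step_arm", "payload": {"series": [0,-0.001,0.04,0,0,-0.001,0.08,0,0,-0.001,0.1,0,0,-0.001,0.11,0,0,-0.001,0.114,0,0,-0.001,0.116,0,0,-0.001,0.116,0]}}

```text
time: 22.75
tool_pos: [0.4794, -0.0101, 0.0381]
tcp_rot: [2.325, 2.112, 0.002]
wrist_force: [-0.3, -0.6, -2.0]
width: 0.565
grip_force: 47.5
```

Call:
{"api": "step_arm", "payload": {"series": [0,0,0.001,0,0,0,0.002,0,0,0,0.002,0]}}

```text
time: 23.12
tool_pos: [0.4785, -0.01, 0.0354]
tcp_rot: [2.325, 2.112, 0.0]
wrist_force: [-0.5, -0.4, -2.5]
width: 0.569
grip_force: 47.5
```

Call:
{"api": "step_arm", "payload": {"series": [0,0,0.001,0,0,0,0.002,0,0,0,0.002,0]}}

```text
time: 23.5
tool_pos: [0.4786, -0.01, 0.0335]
tcp_rot: [2.325, 2.112, 0.0]
wrist_force: [0.2, 0.7, -0.8]
width: 0.57
grip_force: 47.7
```

Call:
{"api": "step_arm", "payload": {"series": [0,0,0.001,0,0,0,0.001,0]}}

```text
time: 23.75
tool_pos: [0.4786, -0.01, 0.0334]
tcp_rot: [-2.325, -2.112, 0.001]
wrist_force: [-4.8, 0.2, 8.0]
width: 0.569
grip_force: 48.5
```

Call:
{"api": "step_arm", "payload": {"series": [0,0,0,0,0,0,0,0,0,0,0,0,0,0,0,0], "gripper": 1}}

```text
time: 24.25
tool_pos: [0.4786, -0.01, 0.0323]
tcp_rot: [-2.325, -2.112, 0.0]
wrist_force: [0.1, -0.6, -0.6]
width: 1.0
grip_force: 0.0
```

Call:
{"api": "step_arm", "payload": {"series": [0,0,-0.04,0,0,0,-0.09,0,0,0,-0.13,0,0,0,-0.13,0,-0.018,0.05,-0.13,0,-0.037,0.105,-0.13,0,-0.053,0.15,-0.13,0,-0.053,0.15,-0.13,0]}}

```text
time: 25.25
tool_pos: [0.6244, -0.0785, 0.16]
tcp_rot: [-2.326, -2.11, 0.002]
wrist_force: [-1.2, 0.1, 0.9]
width: 1.0
grip_force: 0.0
```

```bash
python3 - <<'E'
from w import *
s,p,T=look("w9")
for l in ("white","blue","red"):
    for d in viewer.spot_point(p,l+"_jar")[:1]: print(l,d["score"],np.round(d["point"],1),at_z(p,d["point"],.0495,T), R.from_rotvec(s["tcp_rot"]).as_matrix()[:,:2].T@(at_z(p,d["point"],.0495,T)-s["tool_pos"]))
E
```

```text
tcp [ 0.6244 -0.0785  0.16  ] cam [0.6332 0.0036 0.3024] t 25.25
white 0.77 [109.2 208.2] [ 0.4742 -0.0876  0.0495] [-0.0237 -0.1484]
blue 0.75 [254.  185.1] [ 0.6242 -0.0772  0.0495] [ 0.0013 -0.0001]
red 0.64 [251.3 185.6] [ 0.6215 -0.0775  0.0495] [ 0.0007 -0.0028]
```

View pics/w9.png

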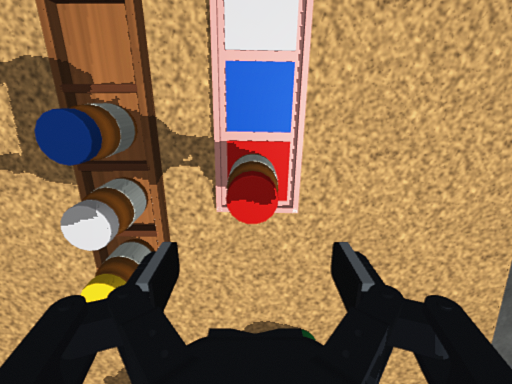

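Blue (85,135), white and yellow stand upright in the rack. Red is centred below the gripper at (252,190).

Call:
{"api": "step_arm", "payload": {"series": [0,-0.001,0.05,0,0,-0.001,0.1,0,0,-0.001,0.12,0,0,-0.001,0.128,0,0,-0.001,0.128,0]}}

```text
time: 26.08
tool_pos: [0.6225, -0.077, 0.0355]
tcp_rot: [2.324, 2.112, 0.002]
wrist_force: [1.1, 0.4, 0.7]
width: 0.998
grip_force: 0.0
```

Call:
{"api": "step_arm", "payload": {"series": [0,0,0,0,0,0,0,0,0,0,0,0,0,0,0,0,0,0,0,0], "gripper": 0.3, "newtons": 45}}

```text
time: 26.7
tool_pos: [0.6229, -0.0772, 0.0363]
tcp_rot: [2.324, 2.111, 0.002]
wrist_force: [-2.1, 0.1, 7.1]
width: 0.567
grip_force: 47.4
```

Call:
{"api": "step_arm", "payload": {"series": [0,0,-0.02,0,0,0,-0.06,0,0,0,-0.1,0,0,0,-0.12,0,0.015,-0.017,-0.12,0,0.045,-0.05,-0.12,0,0.078,-0.087,-0.12,0,0.11,-0.123,-0.12,0]}}

```text
time: 27.7
tool_pos: [0.5081, 0.0451, 0.1538]
tcp_rot: [-2.325, -2.111, 0.001]
wrist_force: [1.5, 1.3, -2.4]
width: 0.566
grip_force: 47.5
```

Call:
{"api": "step_arm", "payload": {"series": [0.018,-0.02,0,0,0.023,-0.026,0,0,0.023,-0.026,0,0,0.023,-0.026,0,0]}}

```text
time: 28.2
tool_pos: [0.487, 0.069, 0.1545]
tcp_rot: [2.326, 2.111, 0.0]
wrist_force: [0.2, 0.6, -2.4]
width: 0.565
grip_force: 47.5
```

Call:
{"api": "step_arm", "payload": {"series": [0,0,0.04,0,0,0,0.08,0,0,0,0.1,0,0,0,0.11,0,0,0,0.114,0,0,0,0.116,0,0,0,0.116,0]}}

```text
time: 29.08
tool_pos: [0.4871, 0.0696, 0.0392]
tcp_rot: [2.325, 2.112, 0.002]
wrist_force: [-0.8, -1.1, -2.2]
width: 0.566
grip_force: 47.5
```

Call:
{"api": "step_arm", "payload": {"series": [0,0,0.001,0,0,0,0.002,0,0,0,0.002,0]}}

```text
time: 29.45
tool_pos: [0.4862, 0.0697, 0.0364]
tcp_rot: [2.325, 2.112, 0.0]
wrist_force: [0.0, 0.5, -3.8]
width: 0.57
grip_force: 47.5
```

Call:
{"api": "step_arm", "payload": {"series": [0,0,0.001,0,0,0,0.002,0,0,0,0.002,0]}}

```text
time: 29.82
tool_pos: [0.4863, 0.0696, 0.0344]
tcp_rot: [-2.325, -2.112, 0.0]
wrist_force: [-0.2, -0.8, -2.3]
width: 0.565
grip_force: 47.6
```

Call:
{"api": "step_arm", "payload": {"series": [0,0,0.001,0,0,0,0.001,0]}}

```text
time: 30.08
tool_pos: [0.4863, 0.0697, 0.0343]
tcp_rot: [-2.325, -2.112, 0.0]
wrist_force: [-3.6, -0.2, 6.9]
width: 0.565
grip_force: 48.4
```

Call:
{"api": "step_arm", "payload": {"series": [0,0,0,0,0,0,0,0,0,0,0,0,0,0,0,0], "gripper": 1}}

```text
time: 30.58
tool_pos: [0.4863, 0.0696, 0.0333]
tcp_rot: [2.325, 2.112, -0.0]
wrist_force: [0.4, 0.6, 0.4]
width: 0.999
grip_force: 0.0
```

Call:
{"api": "step_arm", "payload": {"series": [0,0,-0.04,0,0,0,-0.09,0,0,0,-0.13,0,0,0.02,-0.17,0,-0.02,0.04,-0.21,0,-0.06,0.04,-0.24,0,-0.08,0.04,-0.26,0,-0.08,0.04,-0.26,0]}}

```text
time: 31.58
tool_pos: [0.5195, -0.015, 0.2955]
tcp_rot: [2.326, 2.108, 0.004]
wrist_force: [0.6, 0.7, -0.0]
width: 0.997
grip_force: 0.0
```

```bash
python3 - <<'E'
from w import *
s,p,T=look("w10")
for l in ("red","blue","white","yellow"):
    for d in viewer.spot_point(p,l+"_jar")[:1]: print(l,d["score"],at_z(p,d["point"],.0475,T))
p=viewer.read_camera("side"); cv2.imwrite("pics/side2.png",cv2.resize(p["image"][110:350,100:400,::-1],None,fx=2.5,fy=2.5,interpolation=2))
E
```

```text
tcp [ 0.5195 -0.015   0.2955] cam [0.5276 0.0672 0.4379] t 31.575
red 0.57 [0.4873 0.0688 0.0475]
blue 0.86 [ 0.4794 -0.0114  0.0475]
white 0.78 [ 0.4755 -0.0923  0.0475]
yellow 0.89 [ 0.4687 -0.1639  0.0475]
```

View pics/w10.png

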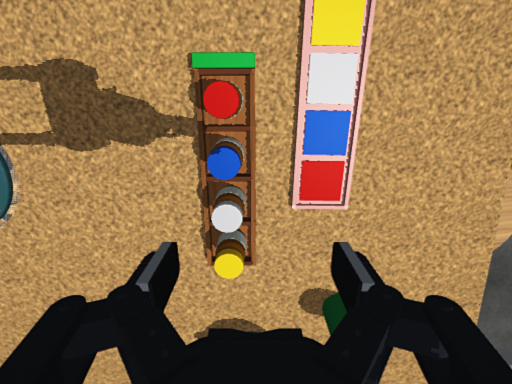

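View pics/side2.png

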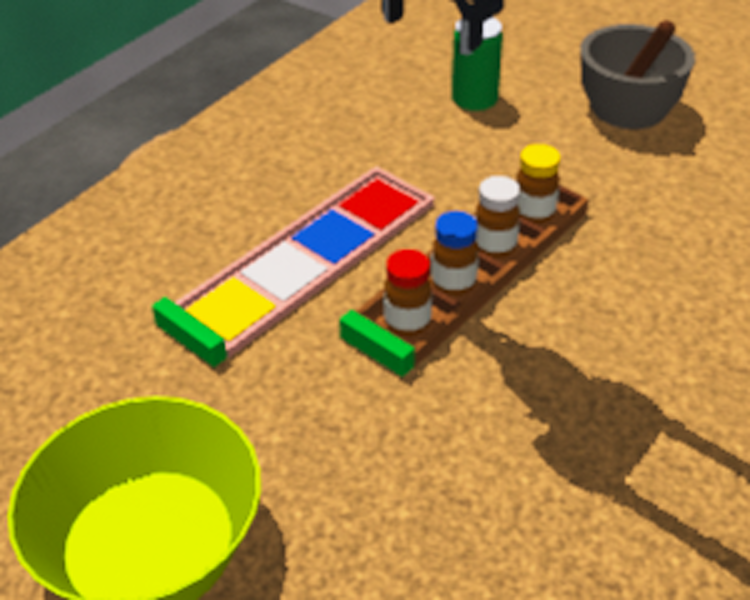

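Both views show all four jars upright, one per compartment. From the rack's green end they run red (408,290), blue (456,250), white (498,215), yellow (540,180).

```bash
python3 -c "
from workcell import job
print(job.finish_job())"
```

```text
the job is handed in; nothing more can be done
None
```

All four jars stand upright in the rack, one per compartment, in reverse order (red at the green end, then blue, white, yellow), and the job was handed in at about 32 s.

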